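# Tip the feed tube and take the first carton

## Task

Push the crank to tip the curved feed tube slowly, and stop the moment the front edge of the first carton comes to the slightly upturned rim at the tip of the tube's lip (within about a centimetre), without letting it slip over; take your hand off the crank so that the carton rests there by itself. Then grip that carton on the lip, draw it out and lay it flat in the empty grey tray, leaving the other carton inside the tube.

Things in the scene. Friction and masses are not known exactly. Their poses are not given: they have to be found in the camera images.
- stand: Fixed grey stand (base 150 x 130 mm, two cheeks up to 182 mm) that carries the tube; origin under the middle of its base, on the desk. Its level x axis points, seen from above, the way the cartons leave the tube; y is the direction of the axle, which is 160 mm above the desk. The crank is on the -y side, towards the robot.
- tube (a joint): Tilt of the tube about the axle: 0 at the start (both ends equally high), grows as the rim goes down, up to 1.05 rad. Friction in the axle (0.3 N m, 3 to 4 N at the knob) keeps any tilt it is left at. The cartons begin to slide at about 0.4 to 0.75 rad, depending on friction, then move on in small slips, about 2 to 4 mm for each further 0.01 rad.
- rim (a point): Middle of the floor's edge at the tip of the lip. The tube's floor runs on past its walls as a bare lip 38 mm long and 30 wide (narrower than a carton, so fingers can pass beside it), whose last 8 mm are turned up by a further 0.17 rad. Axes: the stand's turned about y by the tilt (x outward).
- crank_knob (a point): Centre of the black ball (22 mm diameter) on the end of the crank, a straight 10 mm steel rod 100 mm long from the axle to this ball, 105 mm to the -y side of the tube's middle. At tilt 0 the rod leans back 0.40 rad from vertical, away from the rim. Pushing rod or ball along the stand's +x tips the rim down; along -x raises it.
- axle (a point): Point on the axle's axis where the crank rod starts, 160 mm above the desk. The tube that turns on it is of aluminium, square, 190 mm long without its lip, 56 mm wide outside, 50 wide and 30 high inside, walls 3, tail closed, with a clear cover; its floor is curved like a smile (radius 250 mm), so that both ends rise 0.38 rad at tilt 0.
- carton_1: First carton, nearest the rim: flat cardboard box 46 mm wide (its x), 80 mm long (its y, along the tube), 20 mm high (its z), about 40 g, loose. Origin at the centre of its underside. Its front end is at -y.
- carton_1_front (a point): Middle of the lower front edge of the first carton, the edge that reaches the rim first. Starts about 44 mm short of the rim. It is held up a little at the foot of the upturned tip, about 6 mm short of the rim; tipped further it slips over and falls out.
- carton_2: Second carton, same as the first and behind it in the tube; it pushes the first along. Origin and axes as for the first. It may slide up to about 60 mm forward when the first is taken away.
- tray: Fixed empty open grey tray, 120 (its x) by 170 (its y) by 25 mm high, walls and floor 3 mm, on the desk; origin at the centre of its underside.

How it is judged:
By the outcome, as a careful person would: the job done as asked, in the order asked, and still so for the second after the job is handed in, with the robot touching nothing.
It also fails if it takes over 58 s, if anything falls off the work surface, if the arm or the gripper's body presses on something with over 40 N, if the wrist force passes 120 N, or if a joint passes its speed limit or range.

## Robot

A 6-joint arm with a two-finger parallel gripper is mounted at the origin on a cart in front of the work surface, level with it; the furniture and walls round the work are solid. World frame = base frame: x ahead of the robot, y to its left, z up, the work surface at z = 0. Lengths are in m, angles in degrees, forces in N, time in s.
With the tool pointing down it reaches from about 0.375 to 0.9 m from the base axis. Payload 3.1 kg.
Tool frame: the origin (TCP) lies midway between the tips of the shut fingers; the grasp point (between the pads) lies 19 mm behind it; z points along the fingers, y is the line along which they close (so a half turn about z gives the same grasp; the last joint's range is limited). The gripper opens to 87 mm and grips with 3 to 60 N. Pads are 19 mm wide; open, the fingers measure 117 mm over their backs; the gripper's body (75 mm by 190 mm) begins 51 mm behind the grasp point.
Start: joints at [59.33, 30.224, 82.088, -0, 67.689, -10.227], TCP at [0.218, 0.586, 0.223] pointing down, gripper open.
Joint ranges: [-176.69, 176.69], [-43.24, 126.21], [12.49, 139.97], [-82, 262], [0, 151.66], [-163.58, 163.58]. Speed limits (degrees/s): [159.86, 159.86, 180, 180, 180, 180].

## Interface

Orientations are given as a 3x3 rotation matrix whose columns are the frame's x, y, z axes.
In Python, from rig import bot gives the robot as it stands.
- The arm moves only by the shell command python3 steer.py 'ROWS'. ROWS is a JSON list of rows, 1 to 20 of them, each of 7 numbers: dx, dy, dz in normalised numbers (1 is 0.6 m), then a rotation vector rx, ry, rz in parts of the range, where 1.0 means 2 pi rad, then the opening from 0.0 (shut) to 1.0 (fully open); each row is the pose to reach, as a shift and turn from the pose commanded when the command began, along the tool's axes at that moment; what a row does not reach only later rows make up. A row lasts 1/10 s, in which the tool goes at most 0.05 m and 8.59 degrees, less where a joint would pass 70% of its speed; a pose out of reach is approached as far as the arm can. The fingers move at their own pace and stop on an object; the grip force is fixed at half the most. Time passes only in rows, so rows that do not move let the fingers close. It prints the time, the measured TCP pose, the force, the opening and the grip force at its end. A shift or turn number past 1, either way, is cut back to 1. Input that does not fit is refused with a message, and nothing moves.
- bot.read_state(): the state, without advancing time (a new reading comes with each control period).
- bot.capture(name): name is "side" or "top" or "wrist"; returns a dict with "color" (400x640x3 uint8, red, green, blue), "K" (3x3 intrinsics, pixels), "D" ([k1, k2, p1, p2, k3] as OpenCV has them; the pictures are not rectified), "view" (4x4, takes a point from world to camera coordinates); the wrist camera has in their place "mount" (4x4, takes a point from camera to tool coordinates, whose origin is the TCP and whose axes are the flange's). Camera axes: x right, y up, looking along -z (the intrinsics and any distortion apply to the point x, -y, -z); pixel columns grow to the right and rows downward; lengths in m; the calibration is good to about 2 mm. A picture is of the moment at which its call begins: read the wrist's pose just before it. There is no depth.
- bot.hand_in(): hands the job in; it is judged then, once.
The state is a dict: "time_s": time; "joint_positions": joint angles; "qvel": joint speeds; "tau": joint torques, N m; "position": TCP position; "tcp_rot": TCP orientation; "force": force on the tool from outside, world axes, zero at the start; "moment": the same for the moment, N m; "opening": opening from 0.0 (shut) to 1.0 (fully open); "grasp_force": force on a finger pad.
Only numpy, scipy, OpenCV 4.12 (cv2) and the standard library are available. Lean on these libraries where they do the work, as an engineer would, in place of code of your own. Each camera call takes 0.05 s, during which the arm holds its last target. There are 200 camera calls.

## Working session

There is one attempt and no reset: what is moved stays moved. The work goes in short steps, Python scripts to look and compute and a shell command to move; the robot and the scene stay as the last step left them, time stands still between calls to the robot, and variables do not carry over. Pictures are saved under pics/ and viewed, at most 11 in all, crops included, and the job is handed in when it is done.

```bash
ls; mkdir -p pics
cat > h.py <<'E'
import numpy as np, cv2
from rig import bot
def cap(n,save=None):
    s=bot.read_state(); c=bot.capture(n)
    if n=='wrist':
        T=np.eye(4);T[:3,:3]=np.array(s['tcp_rot']);T[:3,3]=s['position']
        c['view']=np.linalg.inv(T@np.array(c['mount']))
    c={k:(np.array(v)) for k,v in c.items()}
    if save: cv2.imwrite('pics/'+save,c['color'][:,:,::-1])
    return c
def ray(c,uv):
    p=cv2.undistortPoints(np.array([[uv]],float),c['K'].astype(float),c['D'].astype(float))[0,0]
    Ti=np.linalg.inv(c['view']); d=Ti[:3,:3]@np.array([p[0],-p[1],-1.]); return Ti[:3,3],d/np.linalg.norm(d)
def plane(c,uv,z):
    o,d=ray(c,uv); return o+d*(z-o[2])/d[2]
def tri(r):
    A=np.zeros((3,3));b=np.zeros(3)
    for o,d in r:
        P=np.eye(3)-np.outer(d,d);A+=P;b+=P@o
    x=np.linalg.solve(A,b); return x,[np.linalg.norm(np.cross(x-o,d)) for o,d in r]
def proj(c,X):
    X=np.atleast_2d(X); q=X@c['view'][:3,:3].T+c['view'][:3,3]; q=q*[1,-1,-1]
    return cv2.projectPoints(q,np.zeros(3),np.zeros(3),c['K'].astype(float),c['D'].astype(float))[0][:,0]
E
python3 - <<'E'
from h import *
for n in('side','top'):
    c=cap(n,n+'0.png'); print(n,np.linalg.inv(c['view']).round(3).tolist(),c['K'][0,0])
s=bot.read_state();print(s['tcp_rot'],s['force'],s['time_s'])
E
```

```text
pics
rig.py
steer.py
side [[-0.948, 0.198, -0.248, 0.308], [-0.317, -0.636, 0.704, 0.594], [-0.019, 0.746, 0.665, 0.734], [0.0, 0.0, 0.0, 1.0]] 404.5233200294861
top [[-0.015, 0.998, -0.068, 0.462], [-1.0, -0.015, 0.007, -0.017], [0.006, 0.068, 0.998, 0.998], [0.0, 0.0, 0.0, 1.0]] 374.48185857948613
[[-9.37021346e-01  3.49270618e-01 -1.01588213e-03]
 [ 3.49271916e-01  9.37019845e-01 -1.71399851e-03]
 [ 3.53252400e-04 -1.96087230e-03 -9.99998015e-01]] [-0.66518636  0.0187767   0.62526546] 0.1
```

View pics/side0.png

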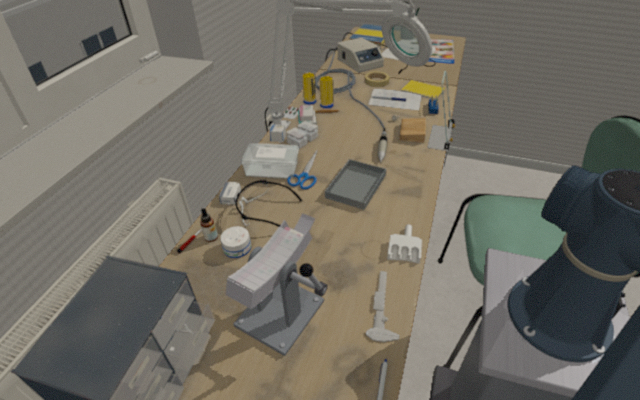

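View pics/top0.png

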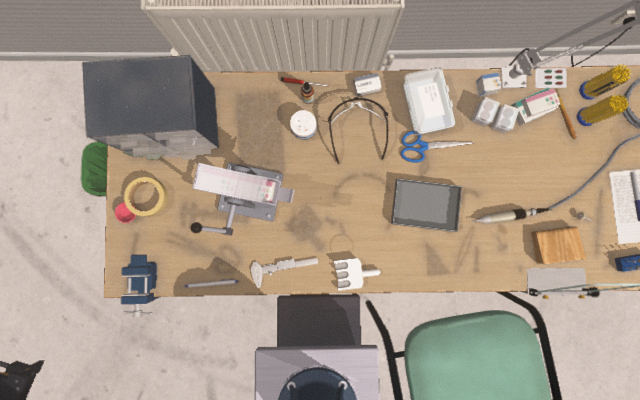

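The side view shows the tube at about (270,260) with its knob at (306,270), and the tray at (356,184). The top view shows the stand plate at (250,192), lip at (287,195), knob at (196,228) and tray at (427,205). I'll zoom in on both.

Run:
```python
from h import *
t=cv2.imread('pics/top0.png')[150:250,180:310]; s=cv2.imread('pics/side0.png')[205:360,215:345]
t=cv2.resize(t,None,fx=5,fy=5,interpolation=cv2.INTER_CUBIC); s=cv2.resize(s,None,fx=3.8,fy=3.8,interpolation=cv2.INTER_CUBIC)
cv2.imwrite('pics/t0z.png',t);cv2.imwrite('pics/s0z.png',s)
```

```text
(no output)
```

View pics/t0z.png

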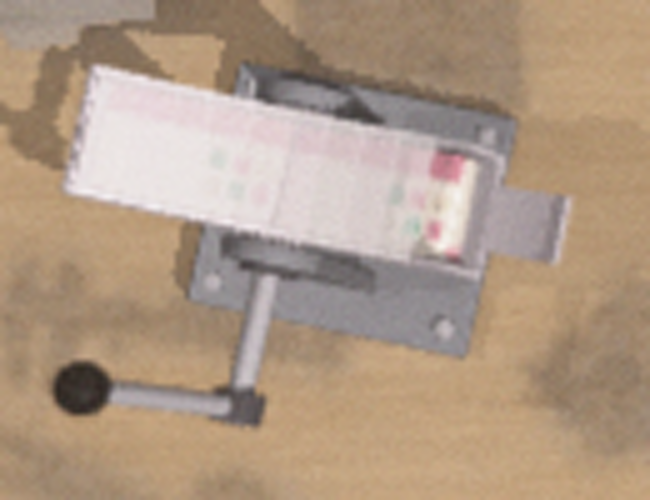

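View pics/s0z.png

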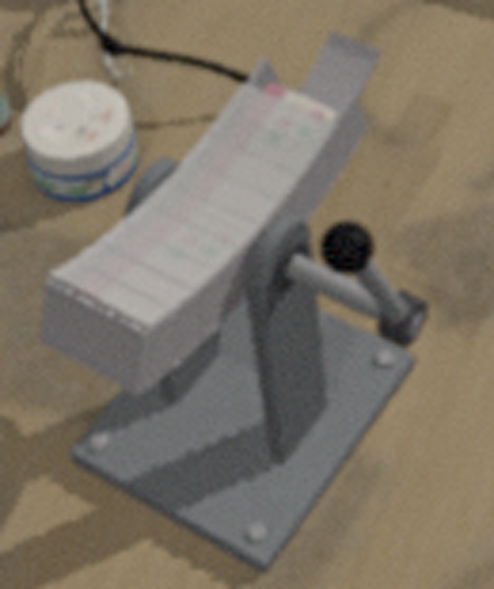

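The top crop shows the plate corners at about (245,62), (515,118), (468,355) and (192,298), the knob at (82,388), and the rim edge from (570,197) to (557,263). In the side crop the knob is at (347,247) and the rim edge runs from (335,36) to (378,52).

Run:
```python
from h import *
T=cap('top');S=cap('side')
t=lambda p:np.array(p)/5+[179.6,149.6]
s=lambda p:np.array(p)/3.8+[214.6,204.6]
pc=[plane(T,t(p),.008) for p in [(245,62),(515,118),(468,355),(192,298)]]
print(np.round(pc,4),[np.linalg.norm(pc[i]-pc[i-1]).round(4) for i in range(4)])
c=np.mean(pc,0);ux=pc[1]-pc[0]+pc[2]-pc[3];ux/=np.linalg.norm(ux);uy=np.array([-ux[1],ux[0],0])
uy2=pc[0]-pc[3]+pc[1]-pc[2];uy2/=np.linalg.norm(uy2)
print('c',c,'ux',ux,'uy',uy,uy2)
ps=[plane(S,s(p),.008) for p in [(72,452),(265,568),(413,358)]];print('side plate',np.round(ps,4),(ps[0]+ps[2])/2)
for n,a,b in[('knob',(82,388),(347,247)),('rimL',(570,197),(335,36)),('rimR',(557,263),(378,52)),('rodend',(250,405),(405,315))]:
    X,e=tri([ray(T,t(a)),ray(S,s(b))]);r=X-c;print(n,X.round(4),np.round(e,4),'stand',r@ux,r@uy,X[2])
g=T['color'].astype(int);m=((g.max(2)<125)&(g.max(2)-g.min(2)<22)).astype(np.uint8)
m[:, :385]=0;m[:,470:]=0;m[:170]=0;m[240:]=0
m=cv2.morphologyEx(m,cv2.MORPH_OPEN,np.ones((3,3)))
k=max(cv2.findContours(m,0,1)[0],key=cv2.contourArea);R=cv2.minAreaRect(k);print(R)
q=np.array([plane(T,p,.025) for p in cv2.boxPoints(R)]);print(q.round(4),q.mean(0),[np.linalg.norm(q[i]-q[i-1]) for i in range(4)])
```

```text
[[0.6419 0.2274 0.008 ]
 [0.6099 0.0843 0.008 ]
 [0.4843 0.11   0.008 ]
 [0.5166 0.255  0.008 ]] [np.float64(0.1283), np.float64(0.1466), np.float64(0.1282), np.float64(0.1485)]
c [0.56317809 0.1691651  0.008     ] ux [-0.21764333 -0.97602837  0.        ] uy [ 0.97602837 -0.21764333  0.        ] [ 0.97812942 -0.20799719  0.        ]
side plate [[0.638  0.225  0.008 ]
 [0.5129 0.2548 0.008 ]
 [0.4817 0.1104 0.008 ]] [0.55985764 0.16767396 0.008     ]
knob [0.4668 0.2306 0.252 ] [0.0014 0.0014] stand -0.03899210628028641 -0.10739018747136622 0.25200091170282946
rimL [0.5471 0.0424 0.1785] [0.0021 0.0021] stand 0.1272127437654233 0.011934896258974733 0.17851785672649229
rimR [0.5193 0.0486 0.1801] [0.0008 0.0008] stand 0.12718749069460178 -0.01660702221089905 0.18013086614859972
rodend [0.4588 0.1879 0.1561] [0.0015 0.0015] stand 0.004417036594125424 -0.10598108920430328 0.15614599620936165
((427.4313049316406, 205.47479248046875), (63.387210845947266, 44.814937591552734), 6.115502834320068)
[[ 0.4694 -0.204   0.025 ]
 [ 0.5856 -0.2197  0.025 ]
 [ 0.5653 -0.3833  0.025 ]
 [ 0.4497 -0.3663  0.025 ]] [ 0.51750564 -0.29330599  0.025     ] [np.float64(0.16345969892284362), np.float64(0.11717255559233307), np.float64(0.16477865623573323), np.float64(0.11687590298471623)]
```

```bash
cat >> h.py <<'E'
from scipy.spatial.transform import Rotation as Ro
C=np.array([.5615,.1685,0]);a=np.radians(-102.4);UX=np.array([np.cos(a),np.sin(a),0]);UY=np.array([-UX[1],UX[0],0])
def W(x,y,z): return C+x*UX+y*UY+[0,0,z]      # stand -> world
def L(p): r=np.asarray(p)-C; return np.array([r@UX,r@UY,p[2]])
def RT(pitch=0,yaw=0): # tool x=-UX,y=UY,z down; pitch>0: approach tips toward stand -x when carton nose-down
    return Ro.from_rotvec([0,0,yaw]).as_matrix()@Ro.from_rotvec(UY*pitch).as_matrix()@np.c_[-UX,UY,[0,0,-1]]
def row(p,R):
    s=bot.read_state();Q=np.array(s['tcp_rot']);d=Q.T@(np.asarray(p)-s['position'])
    return np.r_[d.round(4),np.degrees(Ro.from_matrix(Q.T@R).as_rotvec()).round(2)]
def rim(th,s=0,h=0):  # point s short of rim along the floor (on 30mm lip beyond 8mm tip), h above
    if s<=8: x,z=.1274-s/1e3*np.cos(.55),.0195-s/1e3*np.sin(.55)
    else: x,z=.1206-(s-8)/1e3*np.cos(.38),.0153-(s-8)/1e3*np.sin(.38)
    x-=h*np.sin(.38);z+=h*np.cos(.38)
    return np.array([x*np.cos(th)+z*np.sin(th),0,.16-x*np.sin(th)+z*np.cos(th)])
E
python3 - <<'E'
from h import *
print(row(W(-.09,-.106,.30),RT()))
E
```

```text
[-3.498e-01 -1.964e-01 -7.790e-02 -7.000e-02  4.000e-02  8.196e+01]
```

Careful with the scale: shifts go in shares of 0.6 m and turns go in shares of 2 pi rad. That gives: -0.35 m / 0.6 = -0.5833, -0.196 m / 0.6 = -0.3267, 82 degrees / 360 = 0.2278.

```bash
python3 steer.py '[[-0.0833, -0.05, -0.1283, 0, 0, 0.0333, 0], [-0.5833, -0.3267, -0.13, 0, 0, 0.2278, 0], [-0.5833, -0.3267, -0.13, 0, 0, 0.2278, 0], [-0.5833, -0.3267, -0.13, 0, 0, 0.2278, 0], [-0.5833, -0.3267, -0.13, 0, 0, 0.2278, 0], [-0.5833, -0.3267, -0.13, 0, 0, 0.2278, 0], [-0.5833, -0.3267, -0.13, 0, 0, 0.2278, 0], [-0.5833, -0.3267, -0.13, 0, 0, 0.2278, 0], [-0.5833, -0.3267, -0.13, 0, 0, 0.2278, 0], [-0.5833, -0.3267, -0.13, 0, 0, 0.2278, 0], [-0.5833, -0.3267, -0.13, 0, 0, 0.2278, 0], [-0.5833, -0.3267, -0.13, 0, 0, 0.2278, 0]]'
python3 - <<'E'
from h import *
s=bot.read_state();print(L(s['position']),s['joint_positions'],s['time_s'])
print(row(W(-.075,-.106,.236),RT()))
E
```

```text
time_s: 1.4
position: [0.4773, 0.2797, 0.3003]
tcp_rot: [[0.214, 0.977, -0.001], [0.977, -0.214, -0.0], [-0.0, -0.001, -1.0]]
force: [-0.2, -0.5, 0.8]
opening: 0.033
grasp_force: 0.0
[-0.09056783 -0.1060754   0.30028915] [1.87931439e+01 1.98496854e+01 8.67946501e+01 8.11865436e-03
 7.34023051e+01 3.11239986e+01] 1.4
[-0.0155  0.0001  0.0643 -0.04    0.02    0.07  ]
```

```bash
python3 steer.py '[[-0.0167, 0, 0.05, 0, 0, 0, 0], [-0.0333, 0, 0.1067, 0, 0, 0, 0], [-0.0417, 0, 0.1067, 0, 0, 0, 0], [-0.0467, 0, 0.1067, 0, 0, 0, 0], [-0.0517, 0, 0.1067, 0, 0, 0, 0], [-0.0567, 0, 0.1067, 0, 0, 0, 0], [-0.0617, 0, 0.1067, 0, 0, 0, 0], [-0.0667, 0, 0.1067, 0, 0, 0, 0], [-0.0717, 0, 0.1067, 0, 0, 0, 0], [-0.0767, 0, 0.1067, 0, 0, 0, 0], [-0.0817, 0, 0.1067, 0, 0, 0, 0], [-0.0867, 0, 0.1067, 0, 0, 0, 0], [-0.0917, 0, 0.1067, 0, 0, 0, 0], [-0.0967, 0, 0.1067, 0, 0, 0, 0], [-0.1, 0, 0.1067, 0, 0, 0, 0]]'
python3 - <<'E'
from h import *
s=bot.read_state();print(L(s['position']))
T=cap('top','t1.png');Wc=cap('wrist','w1.png')
t=cv2.resize(T['color'][150:250,180:310,::-1],None,fx=4,fy=4,interpolation=cv2.INTER_CUBIC)
cv2.imwrite('pics/tw1.png',np.vstack([t,cv2.resize(Wc['color'][:,:,::-1],(520,200+0),interpolation=cv2.INTER_AREA)]))
E
```

```text
time_s: 2.9
position: [0.465, 0.2208, 0.2367]
tcp_rot: [[0.216, 0.976, 0.0], [0.976, -0.216, -0.0], [0.0, 0.0, -1.0]]
force: [0.0, 3.3, 2.0]
opening: 0.004
grasp_force: 1.8
[-0.03036247 -0.10551414  0.23666677]
```

View pics/tw1.png

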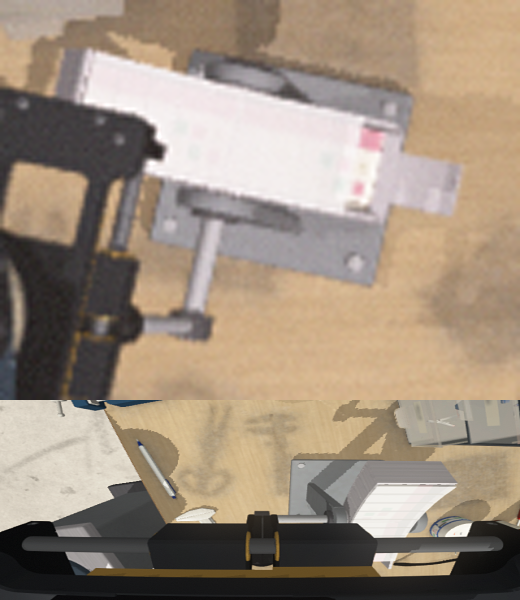

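The combined picture shows the hand behind the knob at (130,320) and the rim at about (457,190) in the 4x crop. The carton front is still inside the tube mouth, and the lip is clearly visible from the top camera.

```bash
cat > m.py <<'E'
from h import *
import sys
s=bot.read_state();x=L(s['position'])[0]
T=cap('top');im=T['color'].astype(float)
th0=.4+np.arcsin(np.clip((x+.0215)/.1,-1,1))
def prof(th,ss,h):
    P=np.array([[W(*(rim(th,q,h)+[0,y,0])) for y in np.arange(-.012,.0121,.004)] for q in ss])
    uv=proj(T,P.reshape(-1,3)).astype(np.float32)
    v=cv2.remap(im.astype(np.float32),uv[:,0].reshape(len(ss),-1),uv[:,1].reshape(len(ss),-1),1)
    return v.mean(1)
ss=np.arange(-12,60,2.)
a=prof(th0,ss,0);b=prof(th0,ss,.02)
print('t',round(s['time_s'],2),'x',x.round(4),'th',th0.round(3),'F',np.round(s['force'],1))
print('sat/rim ',' '.join(f'{q:.0f}:{v[0]-v[2]:.0f}' for q,v in zip(ss[:12],a)))
print('bright20',' '.join(f'{q:.0f}:{v[1]:.0f}/{v[0]-v[1]:.0f}' for q,v in zip(ss[6:],b[6:])))
if len(sys.argv)>1: cv2.imwrite('pics/'+sys.argv[1],cv2.resize(T['color'][150:250,220:330,::-1],None,fx=5,fy=5,interpolation=cv2.INTER_CUBIC))
E
python3 m.py
```

```text
t 3.0 x -0.0301 th 0.314 F [0.1 1.7 2.3]
sat/rim  -12:66 -10:66 -8:66 -6:67 -4:67 -2:64 0:48 2:23 4:10 6:10 8:9 10:9
bright20 0:176/14 2:170/13 4:172/13 6:179/13 8:190/12 10:192/13 12:192/14 14:191/14 16:187/13 18:188/13 20:190/13 22:190/13 24:192/13 26:196/13 28:198/13 30:197/12 32:197/12 34:197/12 36:200/13 38:202/12 40:202/12 42:202/13 44:208/13 46:225/11 48:238/10 50:233/14 52:222/21 54:217/24 56:224/19 58:233/12
```

In the tool's units: -0.01 m / 0.6 = -0.0167, -0.008 m / 0.6 = -0.0133.

```bash
python3 steer.py '[[-0.0033, 0, 0, 0, 0, 0, 0], [-0.0067, 0, 0, 0, 0, 0, 0], [-0.01, 0, 0, 0, 0, 0, 0], [-0.0133, 0, 0, 0, 0, 0, 0], [-0.0167, 0, 0, 0, 0, 0, 0]]' | grep -v rot
python3 m.py
```

```text
time_s: 3.55
position: [0.4626, 0.2112, 0.2365]
force: [-0.2, 3.2, 2.4]
opening: 0.005
grasp_force: 1.7
t 3.55 x -0.0204 th 0.411 F [-0.2  3.2  2.4]
sat/rim  -12:66 -10:67 -8:68 -6:68 -4:67 -2:63 0:46 2:21 4:11 6:10 8:10 10:8
bright20 0:179/20 2:177/15 4:174/14 6:177/13 8:187/12 10:202/12 12:206/13 14:207/12 16:208/12 18:210/12 20:211/12 22:209/12 24:203/13 26:205/13 28:207/13 30:207/13 32:208/12 34:209/12 36:210/12 38:213/12 40:214/12 42:214/12 44:220/10 46:232/8 48:240/9 50:235/13 52:224/21 54:221/21 56:232/15 58:242/7
```

In the tool's units: -0.003 m / 0.6 = -0.005, -0.002 m / 0.6 = -0.0033.

```bash
python3 steer.py '[[-0.0017, 0, 0, 0, 0, 0, 0], [-0.0033, 0, 0, 0, 0, 0, 0], [-0.005, 0, 0, 0, 0, 0, 0]]' | grep -v rot
python3 m.py
```

```text
time_s: 3.9
position: [0.462, 0.2084, 0.2366]
force: [-0.1, 3.6, 3.5]
opening: 0.006
grasp_force: 1.6
t 3.9 x -0.0176 th 0.439 F [-0.1  3.6  3.5]
sat/rim  -12:66 -10:67 -8:68 -6:68 -4:68 -2:63 0:46 2:19 4:9 6:9 8:9 10:9
bright20 0:176/23 2:179/15 4:180/14 6:187/13 8:197/13 10:208/13 12:212/12 14:213/12 16:212/12 18:208/12 20:206/13 22:206/13 24:208/13 26:209/13 28:211/13 30:211/13 32:211/12 34:210/13 36:213/12 38:216/11 40:217/11 42:217/11 44:222/9 46:233/8 48:241/8 50:236/13 52:224/21 54:224/21 56:235/13 58:243/6
```

In the tool's units: -0.003 m / 0.6 = -0.005, -0.002 m / 0.6 = -0.0033.

```bash
python3 steer.py '[[-0.0017, 0, 0, 0, 0, 0, 0], [-0.0033, 0, 0, 0, 0, 0, 0], [-0.005, 0, 0, 0, 0, 0, 0]]' | grep xx
python3 m.py
```

```text
t 4.25 x -0.0145 th 0.47 F [-0.6  2.9  2.6]
sat/rim  -12:66 -10:67 -8:68 -6:69 -4:69 -2:63 0:45 2:18 4:8 6:8 8:8 10:8
bright20 0:178/25 2:189/15 4:191/13 6:193/13 8:199/13 10:210/13 12:210/13 14:206/12 16:207/13 18:209/13 20:213/12 22:219/9 24:218/10 26:213/12 28:212/13 30:213/12 32:213/12 34:214/11 36:216/11 38:216/11 40:218/11 42:218/10 44:222/10 46:234/9 48:242/8 50:236/13 52:225/21 54:223/20 56:236/11 58:244/6
```

In the tool's units: -0.002 m / 0.6 = -0.0033, -0.001 m / 0.6 = -0.0017.

```bash
python3 steer.py '[[-0.0017, 0, 0, 0, 0, 0, 0], [-0.0033, 0, 0, 0, 0, 0, 0]]' | grep xx
python3 m.py
```

```text
t 4.5 x -0.0126 th 0.489 F [-0.1  3.   1.7]
sat/rim  -12:67 -10:67 -8:68 -6:68 -4:67 -2:63 0:45 2:19 4:9 6:10 8:9 10:8
bright20 0:175/26 2:188/18 4:194/14 6:195/14 8:193/13 10:202/13 12:210/13 14:210/13 16:214/12 18:220/10 20:223/9 22:223/8 24:218/10 26:213/12 28:214/12 30:215/12 32:215/11 34:216/10 36:217/10 38:218/10 40:219/10 42:219/10 44:222/10 46:233/9 48:242/8 50:236/13 52:226/20 54:225/19 56:239/10 58:246/5
```

In the tool's units: -0.002 m / 0.6 = -0.0033, -0.001 m / 0.6 = -0.0017.

```bash
python3 steer.py '[[-0.0017, 0, 0, 0, 0, 0, 0], [-0.0033, 0, 0, 0, 0, 0, 0]]' | grep xx
python3 m.py
```

```text
t 4.75 x -0.0106 th 0.51 F [0.3 3.1 2.3]
sat/rim  -12:67 -10:67 -8:68 -6:68 -4:68 -2:63 0:45 2:20 4:9 6:9 8:9 10:8
bright20 0:174/27 2:185/20 4:188/14 6:188/13 8:191/13 10:203/13 12:216/11 14:221/9 16:222/9 18:222/9 20:223/9 22:221/9 24:216/12 26:214/12 28:216/11 30:216/12 32:217/11 34:217/11 36:216/11 38:217/11 40:220/10 42:221/9 44:224/9 46:234/9 48:242/8 50:236/13 52:227/19 54:229/17 56:240/9 58:246/4
```

In the tool's units: -0.002 m / 0.6 = -0.0033, -0.001 m / 0.6 = -0.0017.

```bash
python3 steer.py '[[-0.0017, 0, 0, 0, 0, 0, 0], [-0.0033, 0, 0, 0, 0, 0, 0], [-0.0033, 0, 0, 0, 0, 0, 0]]' | grep xx
python3 m.py
```

```text
t 5.1 x -0.0084 th 0.531 F [-0.7  1.6  1.4]
sat/rim  -12:67 -10:68 -8:68 -6:68 -4:68 -2:62 0:45 2:19 4:9 6:8 8:7 10:5
bright20 0:171/29 2:179/22 4:189/14 6:192/13 8:201/13 10:214/11 12:223/8 14:224/8 16:223/9 18:224/9 20:226/8 22:226/8 24:220/10 26:216/11 28:217/11 30:218/11 32:217/11 34:218/10 36:218/10 38:218/10 40:219/9 42:222/9 44:225/9 46:235/9 48:243/8 50:236/13 52:228/18 54:229/16 56:241/9 58:246/4
```

In the tool's units: -0.002 m / 0.6 = -0.0033, -0.001 m / 0.6 = -0.0017.

```bash
python3 steer.py '[[-0.0017, 0, 0, 0, 0, 0, 0], [-0.0033, 0, 0, 0, 0, 0, 0], [-0.0033, 0, 0, 0, 0, 0, 0]]' | grep xx
python3 m.py
```

```text
t 5.45 x -0.0065 th 0.551 F [0.5 2.8 1.6]
sat/rim  -12:67 -10:68 -8:68 -6:68 -4:68 -2:62 0:43 2:15 4:9 6:9 8:8 10:5
bright20 0:171/29 2:184/22 4:201/14 6:207/13 8:208/14 10:215/12 12:224/9 14:226/8 16:225/8 18:226/9 20:226/8 22:223/9 24:219/10 26:217/11 28:217/11 30:217/11 32:218/10 34:218/11 36:218/10 38:218/10 40:220/9 42:223/8 44:226/8 46:236/8 48:243/8 50:237/13 52:229/18 54:230/16 56:242/7 58:247/4
```

In the tool's units: -0.002 m / 0.6 = -0.0033, -0.001 m / 0.6 = -0.0017.

```bash
python3 steer.py '[[-0.0017, 0, 0, 0, 0, 0, 0], [-0.0033, 0, 0, 0, 0, 0, 0], [-0.0033, 0, 0, 0, 0, 0, 0]]' | grep xx
python3 m.py
```

```text
t 5.8 x -0.0045 th 0.571 F [0.2 2.8 0.5]
sat/rim  -12:68 -10:68 -8:67 -6:68 -4:68 -2:63 0:42 2:17 4:7 6:7 8:6 10:5
bright20 0:171/30 2:182/24 4:200/16 6:210/12 8:211/12 10:215/12 12:224/9 14:227/8 16:227/8 18:227/8 20:223/9 22:219/10 24:218/10 26:217/11 28:218/11 30:219/10 32:219/10 34:219/10 36:219/10 38:219/10 40:220/10 42:222/10 44:225/9 46:234/9 48:243/8 50:237/13 52:230/17 54:234/14 56:243/7 58:247/4
```

In the tool's units: -0.002 m / 0.6 = -0.0033, -0.001 m / 0.6 = -0.0017.

```bash
sed -i 's/^print(.sat.*/pass/' m.py; python3 steer.py '[[-0.0017, 0, 0, 0, 0, 0, 0], [-0.0033, 0, 0, 0, 0, 0, 0], [-0.0033, 0, 0, 0, 0, 0, 0]]' | grep xx
python3 m.py
```

```text
t 6.15 x -0.0025 th 0.591 F [ 0.9  3.4 -1.9]
bright20 0:170/30 2:179/25 4:200/16 6:212/12 8:214/12 10:217/11 12:225/8 14:229/8 16:227/8 18:225/8 20:220/10 22:219/10 24:219/10 26:218/11 28:218/11 30:219/11 32:219/10 34:219/10 36:219/10 38:219/10 40:221/9 42:224/8 44:226/8 46:235/8 48:243/8 50:237/12 52:230/17 54:236/13 56:244/6 58:247/4
```

In the tool's units: -0.002 m / 0.6 = -0.0033, -0.001 m / 0.6 = -0.0017.

```bash
python3 steer.py '[[-0.0017, 0, 0, 0, 0, 0, 0], [-0.0033, 0, 0, 0, 0, 0, 0], [-0.0033, 0, 0, 0, 0, 0, 0]]' | grep xx
python3 m.py
```

```text
t 6.5 x -0.0005 th 0.612 F [-0.2  2.5 -2.3]
bright20 0:169/30 2:178/26 4:200/17 6:214/12 8:217/11 10:220/10 12:226/8 14:230/7 16:226/8 18:222/9 20:219/10 22:219/10 24:219/11 26:218/11 28:218/11 30:219/10 32:219/10 34:219/10 36:220/10 38:220/10 40:220/10 42:223/9 44:226/9 46:234/9 48:242/9 50:238/12 52:231/17 54:238/11 56:245/6 58:247/4
```

In the tool's units: -0.002 m / 0.6 = -0.0033, -0.001 m / 0.6 = -0.0017.

```bash
python3 steer.py '[[-0.0017, 0, 0, 0, 0, 0, 0], [-0.0033, 0, 0, 0, 0, 0, 0], [-0.0033, 0, 0, 0, 0, 0, 0]]' | grep xx
python3 m.py
```

```text
t 6.85 x 0.0015 th 0.632 F [ 0.3  3.6 -3.2]
bright20 0:168/31 2:176/28 4:195/20 6:215/12 8:219/10 10:221/10 12:225/9 14:229/7 16:227/8 18:223/9 20:219/10 22:219/10 24:220/10 26:219/11 28:219/11 30:219/11 32:219/10 34:220/10 36:223/9 38:229/8 40:241/8 42:241/10 44:231/17 46:227/20 48:232/16 50:239/11 52:240/9 54:238/6 56:242/5 58:244/5
```

The carton has started to slide, and its front is now about 37 mm short of the rim. I'll use smaller steps from here.

In the tool's units: -0.001 m / 0.6 = -0.0017, -0.0005 m / 0.6 = -0.0008.

```bash
python3 steer.py '[[-0.0008, 0, 0, 0, 0, 0, 0], [-0.0017, 0, 0, 0, 0, 0, 0], [-0.0017, 0, 0, 0, 0, 0, 0], [-0.0017, 0, 0, 0, 0, 0, 0]]' | grep xx
python3 m.py
```

```text
t 7.3 x 0.0024 th 0.642 F [-0.5  2.9 -2.4]
bright20 0:168/31 2:174/29 4:195/20 6:216/12 8:221/10 10:221/10 12:221/10 14:221/10 16:219/11 18:219/10 20:219/11 22:219/11 24:220/10 26:220/10 28:219/10 30:223/10 32:235/8 34:245/7 36:241/11 38:231/17 40:227/19 42:236/13 44:240/11 46:233/10 48:221/10 50:218/9 52:227/8 54:243/5 56:247/3 58:246/2
```

In the tool's units: -0.001 m / 0.6 = -0.0017, -0.0005 m / 0.6 = -0.0008.

```bash
python3 steer.py '[[-0.0008, 0, 0, 0, 0, 0, 0], [-0.0017, 0, 0, 0, 0, 0, 0], [-0.0017, 0, 0, 0, 0, 0, 0], [-0.0017, 0, 0, 0, 0, 0, 0]]' | grep xx
python3 m.py
```

```text
t 7.75 x 0.0034 th 0.652 F [-0.4  3.1 -2.9]
bright20 0:167/31 2:174/28 4:193/21 6:216/12 8:220/10 10:218/11 12:217/11 14:220/10 16:219/10 18:218/11 20:219/10 22:220/10 24:220/10 26:220/10 28:219/10 30:223/10 32:235/8 34:244/7 36:241/10 38:232/17 40:230/18 42:236/13 44:240/10 46:233/9 48:222/9 50:219/9 52:228/8 54:243/6 56:247/3 58:246/2
```

In the tool's units: -0.001 m / 0.6 = -0.0017, -0.0005 m / 0.6 = -0.0008.

```bash
python3 steer.py '[[-0.0008, 0, 0, 0, 0, 0, 0], [-0.0017, 0, 0, 0, 0, 0, 0], [-0.0017, 0, 0, 0, 0, 0, 0], [-0.0017, 0, 0, 0, 0, 0, 0]]' | grep xx
python3 m.py
```

```text
t 8.2 x 0.0044 th 0.662 F [ 0.   3.7 -2.2]
bright20 0:167/32 2:174/29 4:193/22 6:215/13 8:221/10 10:220/10 12:217/11 14:221/10 16:220/10 18:219/10 20:219/11 22:220/11 24:221/9 26:220/10 28:220/10 30:225/9 32:237/7 34:245/7 36:240/11 38:232/17 40:230/17 42:236/13 44:240/10 46:233/10 48:222/9 50:220/8 52:229/8 54:243/5 56:247/3 58:244/3
```

In the tool's units: -0.001 m / 0.6 = -0.0017, -0.0005 m / 0.6 = -0.0008.

```bash
python3 steer.py '[[-0.0008, 0, 0, 0, 0, 0, 0], [-0.0017, 0, 0, 0, 0, 0, 0], [-0.0017, 0, 0, 0, 0, 0, 0], [-0.0017, 0, 0, 0, 0, 0, 0]]' | grep xx
python3 m.py
```

```text
t 8.65 x 0.0054 th 0.672 F [-0.5  4.  -3.3]
bright20 0:166/33 2:173/30 4:192/22 6:215/13 8:223/9 10:222/10 12:220/11 14:221/10 16:221/10 18:219/11 20:220/10 22:220/10 24:220/10 26:221/10 28:221/10 30:224/9 32:235/8 34:244/7 36:240/11 38:233/16 40:231/16 42:236/13 44:240/10 46:233/10 48:222/8 50:221/8 52:231/7 54:243/5 56:247/3 58:245/3
```

In the tool's units: -0.001 m / 0.6 = -0.0017, -0.0005 m / 0.6 = -0.0008.

```bash
python3 steer.py '[[-0.0008, 0, 0, 0, 0, 0, 0], [-0.0017, 0, 0, 0, 0, 0, 0], [-0.0017, 0, 0, 0, 0, 0, 0], [-0.0017, 0, 0, 0, 0, 0, 0]]' | grep xx
python3 m.py
```

```text
t 9.1 x 0.0064 th 0.683 F [-1.4  3.2 -2.8]
bright20 0:169/31 2:173/29 4:190/23 6:214/13 8:223/9 10:220/10 12:216/12 14:220/10 16:221/10 18:221/10 20:220/11 22:220/11 24:221/10 26:221/9 28:220/10 30:223/9 32:234/8 34:245/7 36:240/10 38:232/17 40:230/17 42:236/13 44:240/10 46:234/10 48:222/8 50:221/8 52:230/8 54:243/5 56:248/3 58:245/3
```

In the tool's units: -0.001 m / 0.6 = -0.0017, -0.0005 m / 0.6 = -0.0008.

```bash
python3 steer.py '[[-0.0008, 0, 0, 0, 0, 0, 0], [-0.0017, 0, 0, 0, 0, 0, 0], [-0.0017, 0, 0, 0, 0, 0, 0], [-0.0017, 0, 0, 0, 0, 0, 0]]' | grep xx
python3 m.py
```

```text
t 9.55 x 0.0074 th 0.693 F [-0.7  3.6 -2.3]
bright20 0:167/31 2:171/30 4:184/24 6:203/15 8:211/12 10:213/12 12:215/12 14:220/10 16:221/9 18:223/9 20:231/8 22:243/7 24:244/8 26:236/14 28:233/16 30:238/12 32:243/9 34:242/8 36:229/8 38:222/7 40:224/9 42:232/10 44:239/8 46:235/-2 48:232/-8 50:234/-3 52:241/3 54:247/4 56:248/4 58:247/4
```

In the tool's units: -0.0005 m / 0.6 = -0.0008.

```bash
python3 steer.py '[[-0.0008, 0, 0, 0, 0, 0, 0], [-0.0008, 0, 0, 0, 0, 0, 0], [-0.0008, 0, 0, 0, 0, 0, 0]]' | grep xx
python3 m.py
```

```text
t 9.9 x 0.0079 th 0.698 F [-1.1  4.2 -1.9]
bright20 0:167/32 2:171/30 4:181/25 6:202/16 8:211/13 10:213/12 12:215/12 14:221/9 16:230/8 18:240/7 20:245/7 22:239/12 24:232/17 26:235/15 28:242/10 30:243/8 32:236/8 34:225/6 36:224/7 38:232/8 40:239/8 42:237/3 44:232/-5 46:232/-6 48:237/1 50:242/7 52:245/6 54:247/4 56:248/3 58:246/4
```

In the tool's units: -0.0005 m / 0.6 = -0.0008.

```bash
python3 steer.py '[[-0.0008, 0, 0, 0, 0, 0, 0], [-0.0008, 0, 0, 0, 0, 0, 0], [-0.0008, 0, 0, 0, 0, 0, 0]]' | grep xx
python3 m.py
```

```text
t 10.25 x 0.0084 th 0.703 F [-1.5  3.6 -3. ]
bright20 0:168/31 2:170/30 4:180/26 6:202/16 8:213/13 10:214/13 12:215/12 14:222/10 16:229/9 18:240/7 20:245/7 22:239/12 24:231/18 26:234/16 28:241/10 30:243/8 32:236/8 34:225/7 36:224/7 38:232/9 40:239/8 42:237/2 44:233/-5 46:232/-6 48:237/1 50:242/7 52:245/6 54:247/4 56:248/3 58:246/4
```

In the tool's units: -0.0005 m / 0.6 = -0.0008.

```bash
python3 steer.py '[[-0.0008, 0, 0, 0, 0, 0, 0], [-0.0008, 0, 0, 0, 0, 0, 0], [-0.0008, 0, 0, 0, 0, 0, 0]]' | grep xx
python3 m.py
```

```text
t 10.6 x 0.0088 th 0.708 F [ 0.4  3.6 -2.3]
bright20 0:167/32 2:170/31 4:182/25 6:202/16 8:212/12 10:214/12 12:216/12 14:221/11 16:228/9 18:240/7 20:245/7 22:238/13 24:232/18 26:236/14 28:242/9 30:243/8 32:236/7 34:224/8 36:223/8 38:231/9 40:239/8 42:237/1 44:233/-5 46:233/-5 48:236/1 50:242/7 52:245/6 54:247/4 56:248/3 58:245/4
```

In the tool's units: -0.0005 m / 0.6 = -0.0008.

```bash
python3 steer.py '[[-0.0008, 0, 0, 0, 0, 0, 0], [-0.0008, 0, 0, 0, 0, 0, 0], [-0.0008, 0, 0, 0, 0, 0, 0]]' | grep xx
python3 m.py
```

```text
t 10.95 x 0.0094 th 0.714 F [ 0.   3.6 -2.5]
bright20 0:167/32 2:170/31 4:181/26 6:202/17 8:212/13 10:215/12 12:216/12 14:222/10 16:230/8 18:240/7 20:245/7 22:239/12 24:231/17 26:234/15 28:242/9 30:243/8 32:235/7 34:225/7 36:224/7 38:232/8 40:239/9 42:237/1 44:233/-5 46:232/-6 48:237/1 50:242/7 52:245/6 54:248/4 56:248/3 58:244/5
```

In the tool's units: -0.0005 m / 0.6 = -0.0008.

```bash
python3 steer.py '[[-0.0008, 0, 0, 0, 0, 0, 0], [-0.0008, 0, 0, 0, 0, 0, 0], [-0.0008, 0, 0, 0, 0, 0, 0]]' | grep xx
python3 m.py zz.png
```

```text
t 11.3 x 0.0099 th 0.719 F [ 0.   3.5 -2.5]
bright20 0:168/32 2:170/30 4:180/25 6:200/17 8:212/13 10:214/12 12:216/12 14:221/10 16:229/8 18:240/7 20:245/7 22:238/12 24:231/18 26:235/15 28:243/9 30:243/8 32:235/8 34:225/7 36:224/7 38:231/9 40:239/9 42:237/1 44:233/-5 46:233/-6 48:237/0 50:243/7 52:245/6 54:248/4 56:248/4 58:244/5
```

View pics/zz.png

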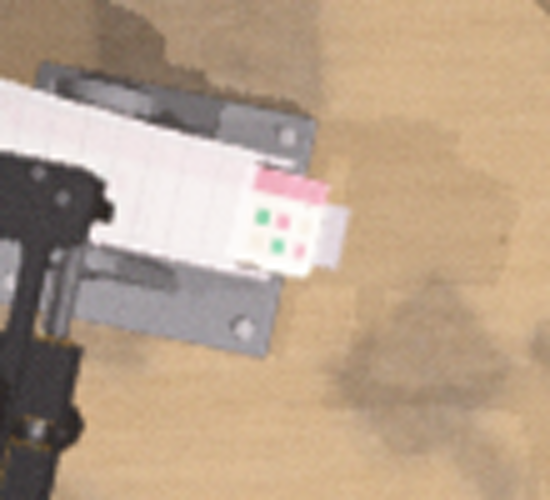

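The picture shows the carton out on the lip, with its upper front edge around (320,230) and the rim around (344,238). Allowing for the carton's height and pitch, the lower front edge is about 17 mm short of the rim, so I'll keep going.

```bash
sed -i "s/ss\[6:\],b\[6:\]/ss[6:24],b[6:24]/" m.py; python3 steer.py '[[-0.0008, 0, 0, 0, 0, 0, 0], [-0.0008, 0, 0, 0, 0, 0, 0], [-0.0008, 0, 0, 0, 0, 0, 0]]' | grep xx
python3 m.py
```

```text
t 11.65 x 0.0104 th 0.724 F [ 0.2  3.7 -2.2]
bright20 0:166/32 2:169/31 4:180/27 6:199/18 8:214/12 10:215/12 12:216/11 14:221/10 16:229/8 18:240/7 20:245/7 22:238/13 24:231/17 26:234/15 28:243/9 30:244/8 32:235/7 34:226/6
```

In the tool's units: -0.0005 m / 0.6 = -0.0008.

```bash
python3 steer.py '[[-0.0008, 0, 0, 0, 0, 0, 0], [-0.0008, 0, 0, 0, 0, 0, 0], [-0.0008, 0, 0, 0, 0, 0, 0]]' | grep xx
python3 m.py
```

```text
t 12.0 x 0.0109 th 0.73 F [-0.7  3.7 -1.8]
bright20 0:168/31 2:169/31 4:180/27 6:200/19 8:214/13 10:215/12 12:216/12 14:222/9 16:231/7 18:241/6 20:245/7 22:238/13 24:232/17 26:235/14 28:242/9 30:244/8 32:235/7 34:226/7
```

In the tool's units: -0.0005 m / 0.6 = -0.0008.

```bash
python3 steer.py '[[-0.0008, 0, 0, 0, 0, 0, 0], [-0.0008, 0, 0, 0, 0, 0, 0], [-0.0008, 0, 0, 0, 0, 0, 0]]' | grep xx
python3 m.py
```

```text
t 12.35 x 0.0114 th 0.735 F [ 0.3  3.2 -1.6]
bright20 0:168/32 2:169/31 4:179/27 6:199/19 8:214/12 10:217/11 12:217/11 14:221/10 16:230/8 18:240/7 20:245/7 22:238/12 24:232/17 26:234/15 28:242/9 30:244/7 32:235/7 34:225/7
```

In the tool's units: -0.0005 m / 0.6 = -0.0008.

```bash
python3 steer.py '[[-0.0008, 0, 0, 0, 0, 0, 0], [-0.0008, 0, 0, 0, 0, 0, 0], [-0.0008, 0, 0, 0, 0, 0, 0]]' | grep xx
python3 m.py
```

```text
t 12.7 x 0.0119 th 0.74 F [ 0.6  3.7 -1.8]
bright20 0:168/32 2:169/31 4:178/28 6:198/19 8:214/13 10:216/12 12:217/11 14:221/10 16:229/8 18:240/7 20:245/7 22:239/12 24:233/16 26:235/14 28:242/10 30:244/7 32:235/8 34:225/8
```

In the tool's units: -0.0005 m / 0.6 = -0.0008.

```bash
python3 steer.py '[[-0.0008, 0, 0, 0, 0, 0, 0], [-0.0008, 0, 0, 0, 0, 0, 0], [-0.0008, 0, 0, 0, 0, 0, 0]]' | grep xx
python3 m.py
```

```text
t 13.05 x 0.0124 th 0.745 F [ 0.4  4.1 -1.9]
bright20 0:168/32 2:170/31 4:177/28 6:197/21 8:220/11 10:234/8 12:245/7 14:242/10 16:235/14 18:233/15 20:239/12 22:243/8 24:239/8 26:230/8 28:227/6 30:231/7 32:239/9 34:242/5
```

In the tool's units: -0.0005 m / 0.6 = -0.0008.

```bash
python3 steer.py '[[-0.0008, 0, 0, 0, 0, 0, 0], [-0.0008, 0, 0, 0, 0, 0, 0], [-0.0008, 0, 0, 0, 0, 0, 0]]' | grep xx
python3 m.py
```

```text
t 13.4 x 0.0129 th 0.751 F [ 1.5  3.2 -2.7]
bright20 0:168/31 2:169/32 4:178/29 6:205/19 8:233/9 10:246/6 12:242/9 14:234/16 16:234/15 18:240/11 20:243/8 22:240/8 24:228/7 26:225/7 28:230/8 30:239/8 32:243/6 34:238/-5
```

```bash
python3 steer.py '[[0, 0, 0, 0, 0, 0, 0], [0, 0, 0, 0, 0, 0, 0]]' | grep xx
python3 m.py z2.png
```

```text
t 13.65 x 0.0129 th 0.751 F [ 0.5  3.7 -1.3]
bright20 0:168/32 2:169/32 4:178/28 6:206/18 8:234/8 10:245/7 12:242/10 14:233/16 16:234/15 18:240/11 20:243/8 22:240/9 24:229/7 26:224/8 28:230/8 30:239/8 32:243/6 34:238/-5
```

View pics/z2.png

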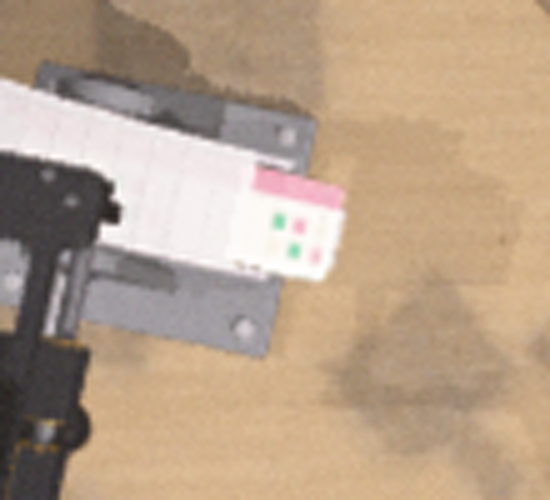

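The upper front edge is now around (336,234), which puts the lower front edge roughly 8–9 mm short of the rim. One or two half-millimetre steps should bring it to the foot of the upturned tip.

In the tool's units: -0.0005 m / 0.6 = -0.0008.

```bash
python3 steer.py '[[-0.0008, 0, 0, 0, 0, 0, 0], [-0.0008, 0, 0, 0, 0, 0, 0], [-0.0008, 0, 0, 0, 0, 0, 0]]' | grep xx
python3 m.py
```

```text
t 14.0 x 0.0133 th 0.756 F [ 0.4  4.3 -1.6]
bright20 0:168/32 2:170/32 4:180/29 6:206/19 8:234/9 10:245/6 12:242/10 14:233/17 16:235/15 18:240/11 20:243/8 22:240/8 24:228/7 26:225/7 28:231/7 30:239/8 32:243/6 34:238/-4
```

In the tool's units: -0.0005 m / 0.6 = -0.0008.

```bash
python3 steer.py '[[-0.0008, 0, 0, 0, 0, 0, 0], [-0.0008, 0, 0, 0, 0, 0, 0], [-0.0008, 0, 0, 0, 0, 0, 0]]' | grep xx
python3 m.py
```

```text
t 14.35 x 0.0139 th 0.761 F [ 1.2  3.3 -1.5]
bright20 0:168/32 2:171/31 4:178/29 6:203/20 8:232/9 10:246/6 12:242/10 14:233/17 16:234/15 18:240/11 20:243/8 22:240/8 24:227/8 26:225/6 28:231/8 30:239/8 32:242/5 34:238/-6
```

In the tool's units: -0.1 m / 0.6 = -0.1667, -0.06 m / 0.6 = -0.1.

```bash
python3 steer.py '[[0.0167, 0, 0, 0, 0, 0, 0], [0.0667, 0, 0, 0, 0, 0, 0], [0.0667, 0, -0.1, 0, 0, 0, 0.5], [0.0667, 0, -0.1667, 0, 0, 0, 1]]'
python3 - <<'E'
from h import *
T=cap('top');S=cap('side','s3.png')
cv2.imwrite('pics/s3z.png',cv2.resize(S['color'][200:330,220:380,::-1],None,fx=4.5,fy=4.5,interpolation=cv2.INTER_CUBIC))
cv2.imwrite('pics/t3z.png',cv2.resize(T['color'][150:250,220:330,::-1],None,fx=5,fy=5,interpolation=cv2.INTER_CUBIC))
E
```

```text
time_s: 14.8
position: [0.4631, 0.2166, 0.3359]
tcp_rot: [[0.214, 0.977, -0.006], [0.977, -0.214, -0.004], [-0.005, -0.005, -1.0]]
force: [1.1, 0.2, 0.8]
opening: 0.108
grasp_force: 0.0
```

View pics/s3z.png

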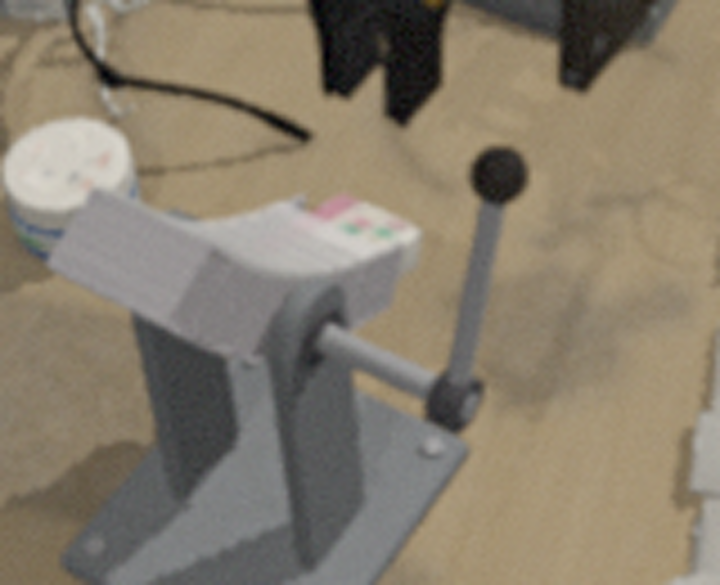

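The side view shows the hand off the knob at (498,175), with the carton's top front corners at about (420,236) and (357,194). The carton rests on the lip by itself, so I'll triangulate those corners.

Run:
```python
from h import *
T=cap('top');S=cap('side')
t=lambda p:np.array(p)/5+[219.6,149.6]
s=lambda p:np.array(p)/4.5+[219.6,199.6]
for a,b in[((345,188),(357,194)),((327,280),(420,236))]:
    X,e=tri([ray(T,t(a)),ray(S,s(b))]);print(L(X).round(4),np.round(e,4))
p=.444;th=.761
f=np.array([np.cos(p),0,-np.sin(p)]);n=np.array([np.sin(p),0,np.cos(p)])
for s0 in(6,8):print('pred top edge',s0,(rim(th,s0)+.02*n).round(4),'low',rim(th,s0).round(4))
k=np.array([.1*np.sin(th-.4),-.106,.16+.1*np.cos(th-.4)]);print('knob pred side px',(proj(S,W(*k))-[219.6,199.6])*4.5)
g=rim(th,7)-.015*f+.002*n
print('grasp',g,'pre',row(W(*(g+.08*n)),RT(p)))
```

```text
[0.1084 0.0187 0.108 ] [0.0048 0.0048]
[ 0.1064 -0.0222  0.1026] [0.0006 0.0006]
pred top edge 6 [0.1084 0.     0.1056] low [0.0998 0.     0.0875]
pred top edge 8 [0.1065 0.     0.106 ] low [0.0979 0.     0.0879]
knob pred side px [[496.65631682 171.58985585]]
grasp [0.08617314 0.         0.09597544] pre [-1.466e-01  1.046e-01  1.701e-01  2.000e-01  2.545e+01  2.000e-02]
```

Careful with the scale: shifts go in shares of 0.6 m and turns go in shares of 2 pi rad. That gives: 0.17 m / 0.6 = 0.2833, -0.147 m / 0.6 = -0.245, 25.4 degrees / 360 = 0.0706.

```bash
python3 steer.py '[[-0.245, 0.1733, 0, 0, 0.0706, 0, 1], [-0.245, 0.1733, 0, 0, 0.0706, 0, 1], [-0.245, 0.1733, 0, 0, 0.0706, 0, 1], [-0.245, 0.1733, 0, 0, 0.0706, 0, 1], [-0.245, 0.1733, 0, 0, 0.0706, 0, 1], [-0.245, 0.1733, 0.0833, 0, 0.0706, 0, 1], [-0.245, 0.1733, 0.1667, 0, 0.0706, 0, 1], [-0.245, 0.1733, 0.2333, 0, 0.0706, 0, 1], [-0.245, 0.1733, 0.2833, 0, 0.0706, 0, 1], [-0.245, 0.1733, 0.2833, 0, 0.0706, 0, 1], [-0.245, 0.1733, 0.2833, 0, 0.0706, 0, 1]]'
python3 - <<'E'
from h import *
p=.444;th=.761
f=np.array([np.cos(p),0,-np.sin(p)]);n=np.array([np.sin(p),0,np.cos(p)])
g=rim(th,7)-.015*f+.002*n+[0,-.001,0]
print(L(bot.read_state()['position']),row(W(*g),RT(p)),'F',bot.read_state()['force'])
c=cap('top');cv2.imwrite('pics/t4.png',cv2.resize(c['color'][120:250,200:350,::-1],None,fx=4,fy=4))
E
```

```text
time_s: 16.1
position: [0.5328, 0.0519, 0.1662]
tcp_rot: [[0.195, 0.977, 0.089], [0.882, -0.214, 0.42], [0.429, -0.003, -0.903]]
force: [-0.1, -0.5, 0.1]
opening: 0.995
grasp_force: 0.0
[ 0.12000143 -0.00303022  0.1661553 ] [ 0.0004  0.0023  0.0779 -0.17    0.01   -0.06  ] F [-0.09116499 -0.52413484  0.12938721]
```

View pics/t4.png

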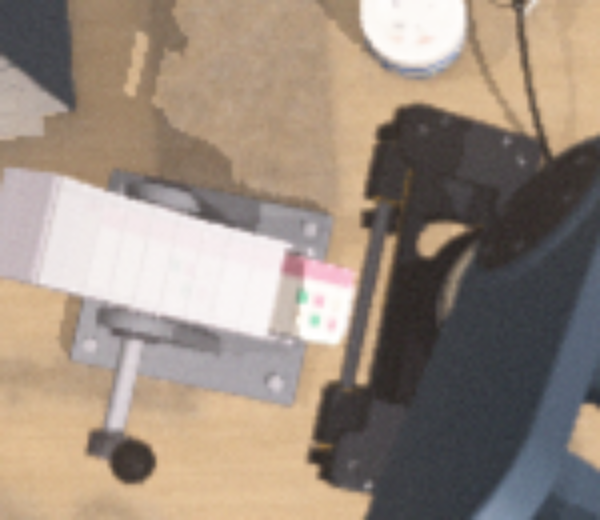

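The carton still rests on the lip at about (320,300), and the fingers straddle it symmetrically. I'll descend and grip.

In the tool's units: 0.078 m / 0.6 = 0.13, 0.068 m / 0.6 = 0.1133.

```bash
python3 steer.py '[[0, 0.0033, 0.05, 0, 0, 0, 1], [0, 0.0033, 0.0917, 0, 0, 0, 1], [0, 0.0033, 0.1133, 0, 0, 0, 1], [0, 0.0033, 0.13, 0, 0, 0, 1], [0, 0.0033, 0.13, 0, 0, 0, 1]]'
python3 -c "
from h import *
print(L(bot.read_state()['position']))"
```

```text
time_s: 16.65
position: [0.543, 0.0835, 0.0962]
tcp_rot: [[0.194, 0.977, 0.092], [0.882, -0.215, 0.419], [0.429, 0.0, -0.903]]
force: [-0.2, 1.0, 0.1]
opening: 1.002
grasp_force: 0.0
[0.08699159 0.00016595 0.09620415]
```

```bash
python3 steer.py '[[0, 0, 0, 0, 0, 0, 0.7], [0, 0, 0, 0, 0, 0, 0.3], [0, 0, 0, 0, 0, 0, 0.3], [0, 0, 0, 0, 0, 0, 0.3], [0, 0, 0, 0, 0, 0, 0.3], [0, 0, 0, 0, 0, 0, 0.3], [0, 0, 0, 0, 0, 0, 0.3]]'
python3 -c "
from h import *
print(L(bot.read_state()['position']))"
```

```text
time_s: 17.35
position: [0.5429, 0.083, 0.0961]
tcp_rot: [[0.195, 0.977, 0.092], [0.882, -0.215, 0.419], [0.429, -0.0, -0.903]]
force: [-0.4, -0.6, 1.1]
opening: 0.532
grasp_force: 30.0
[0.0875525  0.00017819 0.09613203]
```

In the tool's units: -0.11 m / 0.6 = -0.1833, -0.1 m / 0.6 = -0.1667.

```bash
python3 steer.py '[[0, 0, -0.0033, 0, 0, 0, 0.3], [-0.0033, 0, -0.0058, 0, 0, 0, 0.3], [-0.0167, 0, -0.0067, 0, 0, 0, 0.3], [-0.03, 0, -0.0067, 0, 0, 0, 0.3], [-0.0433, 0, -0.0067, 0, 0, 0, 0.3], [-0.0567, 0, -0.0067, 0, 0, 0, 0.3], [-0.07, 0, -0.0067, 0, 0, 0, 0.3], [-0.0833, 0, -0.0067, 0, 0, 0, 0.3], [-0.0967, 0, -0.0067, 0, 0, 0, 0.3], [-0.11, 0, -0.0083, 0, 0, 0, 0.3], [-0.1233, 0, -0.01, 0, 0, 0, 0.3], [-0.1367, 0, -0.0133, 0, 0, 0, 0.3], [-0.15, 0, -0.02, 0, 0, 0, 0.3], [-0.1667, 0, -0.05, 0, 0, 0, 0.3], [-0.1833, 0, -0.1, 0, 0, 0, 0.3], [-0.1833, 0, -0.1333, 0, 0, 0, 0.3]]'
python3 - <<'E'
from h import *
print(L(bot.read_state()['position']))
c=cap('top');d=cap('side')
cv2.imwrite('pics/ts5.png',np.hstack([cv2.resize(c['color'][120:270,200:350,::-1],(390,390)),cv2.resize(d['color'][150:330,210:390,::-1],(390,390))]))
y=np.arctan2(*( (np.array([.5856,-.2197])-[.4694,-.204]+np.array([.5653,-.3833])-[.4497,-.3663])[::-1]))
ang=y-np.arctan2(UY[1],UY[0]);print('yaw tray',np.degrees(y),'turn',np.degrees(ang))
R=RT(0,ang)
# carton centre is 25mm behind grasp = +25mm tool x
tgt=np.array([.5175,-.2933,0])-R[:,0]*.025
for z in(.14,.012):print(z,row(tgt+[0,0,z],R))
E
```

```text
time_s: 18.95
position: [0.5142, -0.0497, 0.1219]
tcp_rot: [[0.196, 0.976, 0.094], [0.882, -0.217, 0.418], [0.428, 0.001, -0.904]]
force: [1.0, -0.3, 0.6]
opening: 0.533
grasp_force: 30.0
[0.2232616  0.00067844 0.12189867]
yaw tray -8.029723214065976 turn 4.370276785934023
0.14 [ -0.2298   0.0568  -0.127    1.31   -25.26    -4.39  ]
0.012 [-2.845e-01  5.610e-02 -1.130e-02  1.310e+00 -2.526e+01 -4.390e+00]
```

View pics/ts5.png

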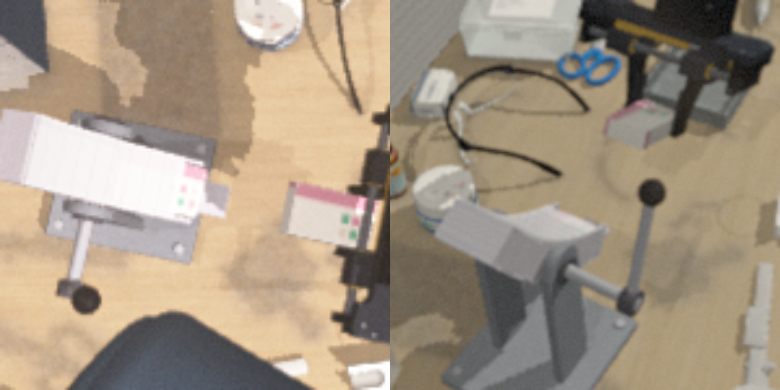

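The first carton is held at about (330,215) in the left panel. The second has slid to the tube mouth and stays in the tube. Now I'll move over the tray.

In the tool's units: -0.23 m / 0.6 = -0.3833, -0.05 m / 0.6 = -0.0833, -25.3 degrees / 360 = -0.0703.

```bash
python3 steer.py '[[-0.05, 0.0167, -0.0833, 0, 0, 0, 0.3], [-0.3833, 0.095, -0.2117, 0.0036, -0.0703, -0.0122, 0.3], [-0.3833, 0.095, -0.2117, 0.0036, -0.0703, -0.0122, 0.3], [-0.3833, 0.095, -0.2117, 0.0036, -0.0703, -0.0122, 0.3], [-0.3833, 0.095, -0.2117, 0.0036, -0.0703, -0.0122, 0.3], [-0.3833, 0.095, -0.2117, 0.0036, -0.0703, -0.0122, 0.3], [-0.3833, 0.095, -0.2117, 0.0036, -0.0703, -0.0122, 0.3], [-0.3833, 0.095, -0.2117, 0.0036, -0.0703, -0.0122, 0.3], [-0.3833, 0.095, -0.2117, 0.0036, -0.0703, -0.0122, 0.3], [-0.3833, 0.095, -0.2117, 0.0036, -0.0703, -0.0122, 0.3]]'
python3 - <<'E'
from h import *
R=RT(0,np.radians(4.37));tgt=np.array([.5175,-.2933,0])-R[:,0]*.025
for z in(.03,.008):print(z,row(tgt+[0,0,z],R))
E
```

```text
time_s: 20.05
position: [0.513, -0.3141, 0.1369]
tcp_rot: [[0.136, 0.991, -0.006], [0.991, -0.136, 0.004], [0.003, -0.006, -1.0]]
force: [-0.8, 0.6, -0.6]
opening: 0.532
grasp_force: 30.0
0.03 [-0.0041  0.0022  0.1068 -0.37   -0.17    0.22  ]
0.008 [-0.0041  0.0024  0.1288 -0.37   -0.17    0.22  ]
```

In the tool's units: 0.125 m / 0.6 = 0.2083, 0.002 m / 0.6 = 0.0033.

```bash
python3 steer.py '[[-0.0067, 0.0033, 0.0667, 0, 0, 0, 0.3], [-0.0067, 0.0033, 0.1333, 0, 0, 0, 0.3], [-0.0067, 0.0033, 0.175, 0, 0, 0, 0.3], [-0.0067, 0.0033, 0.1917, 0, 0, 0, 0.3], [-0.0067, 0.0033, 0.2017, 0, 0, 0, 0.3], [-0.0067, 0.0033, 0.2083, 0, 0, 0, 0.3], [-0.0067, 0.0033, 0.2083, 0, 0, 0, 0.3]]'|grep -v rot
```

```text
time_s: 20.75
position: [0.5147, -0.3201, 0.013]
force: [-0.2, -0.5, -0.8]
opening: 0.534
grasp_force: 30.0
```

In the tool's units: 0.004 m / 0.6 = 0.0067, 0.002 m / 0.6 = 0.0033.

```bash
python3 steer.py '[[0, 0, 0.0033, 0, 0, 0, 0.3], [0, 0, 0.0067, 0, 0, 0, 0.3], [0, 0, 0.0067, 0, 0, 0, 0.3]]'|grep -v rot
```

```text
time_s: 21.05
position: [0.5142, -0.32, 0.0086]
force: [-0.2, 0.5, -0.5]
opening: 0.534
grasp_force: 30.0
```

In the tool's units: 0.003 m / 0.6 = 0.005, 0.0015 m / 0.6 = 0.0025.

```bash
python3 steer.py '[[0, 0, 0.0025, 0, 0, 0, 0.3], [0, 0, 0.005, 0, 0, 0, 0.3], [0, 0, 0.005, 0, 0, 0, 0.3]]'|grep -v rot
```

```text
time_s: 21.35
position: [0.5139, -0.3197, 0.005]
force: [0.4, 0.1, 0.7]
opening: 0.536
grasp_force: 30.0
```

In the tool's units: -0.15 m / 0.6 = -0.25, -0.11 m / 0.6 = -0.1833.

```bash
python3 steer.py '[[0, 0, 0, 0, 0, 0, 0.6], [0, 0, 0, 0, 0, 0, 0.7], [0, 0, 0, 0, 0, 0, 0.7], [0, 0, 0, 0, 0, 0, 0.7], [0, 0, -0.0333, 0, 0, 0, 0.7], [0, 0, -0.1, 0, 0, 0, 0.7], [0, 0, -0.1833, 0, 0, 0, 0.7], [-0.0833, -0.0833, -0.25, 0, 0, 0, 0.7], [-0.25, -0.25, -0.25, 0, 0, 0, 0.7], [-0.25, -0.25, -0.25, 0, 0, 0, 0.7], [-0.25, -0.25, -0.25, 0, 0, 0, 0.7], [-0.25, -0.25, -0.25, 0, 0, 0, 0.7]]'|grep -v rot
python3 - <<'E'
from h import *
c=cap('top');cv2.imwrite('pics/t6.png',cv2.resize(c['color'][150:250,200:480,::-1],None,fx=2.8,fy=2.8,interpolation=cv2.INTER_CUBIC))
E
```

```text
time_s: 22.55
position: [0.3424, -0.451, 0.1566]
force: [0.2, -0.5, 0.3]
opening: 0.698
grasp_force: 0.0
```

View pics/t6.png

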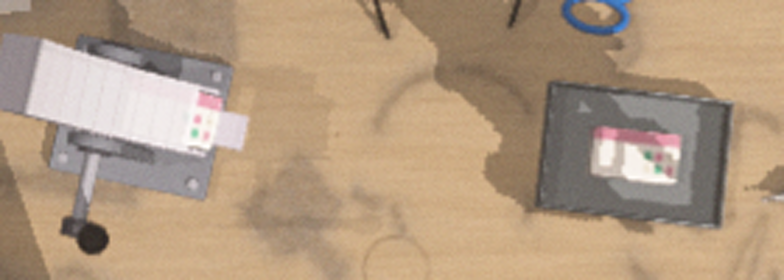

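The carton lies flat in the middle of the tray at about (637,155). The second carton is in the tube with its front at about (215,120), and the robot is clear of everything.

```bash
python3 -c "
from rig import bot
print(bot.hand_in())"
```

```text
the job is handed in; nothing more can be done
None
```

The job is handed in: I stopped the first carton on the lip an estimated 7–9 mm short of the rim and took the hand off the crank, then laid it flat in the grey tray, with the second carton still in the tube (about 22.6 s on the robot's clock; no verdict came back).

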